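# Clear the bench: sort bottles, dishes and pen into their trays

## Task

Sort the things left at the front of the bench into the three white trays behind them: the two small white bottles upright in the divided tray, one in each bay; the stack of three culture dishes in the middle of the round tray with the stack of two squarely on top of it; and the marker pen lying flat along the long undivided tray. Set everything down, do not drop it, and leave the empty beaker standing where it is.

Things in the scene. Friction and masses are not known exactly. Their poses are not given: they have to be found in the camera images.
- small_bottle_center (a point): Small white plastic bottle with white screw cap, standing: 31 mm diameter, 58 mm tall, cap narrower than the body. One of the two bottles for the divided tray. Point at its centre, 29 mm above its base; z up along the bottle.
- large_bottle_center (a point): The other white plastic bottle with white screw cap, standing: 36 mm diameter, 70 mm tall. Point at its centre, 35 mm above its base; z up along the bottle.
- dish_stack_center (a point): Stack of three culture dishes that are joined as one piece: cylinder 59 mm in diameter, 45 mm tall, flat top. Goes in the round tray. Point at its centre, 22.5 mm above its base; z up.
- dish_pair_center (a point): Stack of two culture dishes that are joined as one piece: cylinder 59 mm in diameter, 30 mm tall. Goes on top of the three-dish stack. Point at its centre, 15 mm above its base; z up.
- pen_center (a point): Marker pen lying on the bench, white with black cap: 135 mm long, about 16 mm thick. Point at its centre, 8 mm above what it lies on; its y axis runs along the pen.
- bottle_tray: Fixed white divided tray, 80 mm (its x) by 144 mm (its y), walls 4 mm thick and 18 mm high, floor 4 mm thick. One wall across the middle (at y = 0) makes two equal bays of about 72 mm (x) by 66 mm (y), centred at y = +35 mm and y = -35 mm. Small lips stick out 9 mm at its two y ends. Origin at the centre of the underside, on the bench; z up.
- dish_tray: Fixed white round shallow tray, 92 mm in diameter at the rim, inner floor about 80 mm in diameter and 4 mm thick, rim 16 mm high. Origin at the centre of the underside, on the bench; z up.
- pen_tray: Fixed white undivided tray, 72 mm (its x) by 172 mm (its y, the long way), walls 4 mm thick and 12 mm high, floor 4 mm thick; inside 64 by 164 mm. Small lips stick out 9 mm at its two y ends. Origin at the centre of the underside, on the bench; z up.
- beaker_center (a point): Empty clear beaker, 55 mm in diameter, 71 mm tall, standing among the things. A bystander, to be left alone. Point at its centre, 35.5 mm above its base.
Things that resemble listed ones, but are neither listed nor needed, are in the scene too. What is shaped like the part that bears dish_stack_center but green is not meant.

How it is judged:
At the end, for the whole second after the job is handed in: One bottle upright (7 deg) on the floor of each bay; three-dish stack on the floor of the round tray, 17 mm from its centre at most, the pair flat on it, within 14 mm; pen on the floor of the long tray, along it within 17 deg; all released, at rest; beaker standing within 30 mm of its place (((x of small_bottle_center in the frame of bottle_tray between -0.03 and 0.03 m and y of small_bottle_center in the frame of bottle_tray between 0.01 and 0.062 m and z of small_bottle_center in the frame of bottle_tray between 0.027 and 0.039 m and x of large_bottle_center in the frame of bottle_tray between -0.03 and 0.03 m and y of large_bottle_center in the frame of bottle_tray between -0.062 and -0.01 m and z of large_bottle_center in the frame of bottle_tray between 0.033 and 0.045 m) or (x of small_bottle_center in the frame of bottle_tray between -0.03 and 0.03 m and y of small_bottle_center in the frame of bottle_tray between -0.062 and -0.01 m and z of small_bottle_center in the frame of bottle_tray between 0.027 and 0.039 m and x of large_bottle_center in the frame of bottle_tray between -0.03 and 0.03 m and y of large_bottle_center in the frame of bottle_tray between 0.01 and 0.062 m and z of large_bottle_center in the frame of bottle_tray between 0.033 and 0.045 m)) and angle between each of small_bottle_center, large_bottle_center, dish_stack_center, dish_pair_center's own z axis and vertical below 0.12 rad and horizontal distance between dish_stack_center and dish_tray below 0.017 m and z of dish_stack_center in the frame of dish_tray between 0.0215 and 0.0315 m and horizontal distance between dish_pair_center and dish_stack_center below 0.014 m and z of dish_pair_center in the frame of dish_stack_center between 0.0325 and 0.0425 m and x of pen_center in the frame of pen_tray between -0.026 and 0.026 m and y of pen_center in the frame of pen_tray between -0.018 and 0.018 m and z of pen_center in the frame of pen_tray between 0.008 and 0.017 m and angle between the y axis of pen_center and the y axis of pen_tray, either way round below 0.3 rad and linear speed of each of small_bottle, large_bottle, dish_stack, dish_pair, pen below 0.02 m/s and distance of beaker_center from where it was at the start of the episode below 0.03 m and angle between beaker_center's own z axis and vertical below 0.15 rad); the robot touches nothing.
It fails at once if one of the things to sort is dropped (falls more than about 3 cm) ((contact force between the fingers and small_bottle below 0.02 N and linear speed of small_bottle above 0.8 m/s) or (contact force between the fingers and large_bottle below 0.02 N and linear speed of large_bottle above 0.8 m/s) or (contact force between the fingers and dish_stack below 0.02 N and linear speed of dish_stack above 0.8 m/s) or (contact force between the fingers and dish_pair below 0.02 N and linear speed of dish_pair above 0.8 m/s) or (contact force between the fingers and pen below 0.02 N and linear speed of pen above 0.8 m/s)).
It fails at once if the beaker is pushed away or knocked over (distance of beaker_center from where it was at the start of the episode above 0.03 m or angle between beaker_center's own z axis and vertical above 0.5 rad).
It also fails if it takes over 128 s, if anything falls off the work surface, if the arm or the gripper's body presses on something with over 40 N, if the wrist force passes 120 N, or if a joint passes its speed limit or range.

## Robot

A 6-joint arm with a two-finger parallel gripper is mounted at the origin on a cart in front of the work surface, level with it; the furniture and walls round the work are solid. World frame = base frame: x ahead of the robot, y to its left, z up, the work surface at z = 0. Lengths are in m, angles in rad, forces in N, time in s.
With the tool pointing down it reaches from about 0.35 to 0.975 m from the base axis. Payload 4.9 kg.
Tool frame: the origin (TCP) lies midway between the tips of the shut fingers; the grasp point (between the pads) lies 19 mm behind it; z points along the fingers, y is the line along which they close (so a half turn about z gives the same grasp; the last joint's range is limited). The gripper opens to 85 mm and grips with 20 to 120 N. Pads are 22 mm wide; open, the fingers measure 114 mm over their backs; the gripper's body (76 mm by 85 mm) begins 54 mm behind the grasp point. The pads swing forward as they close: fully open they stand 13 mm farther back than shut.
Start: joints at [-1.235, 0.053, 1.613, -0, 1.476, -0.119], TCP at [0.275, -0.561, 0.231] pointing down, gripper open.
Joint ranges: [-3.01, 3.01], [-1.01, 2.22], [0.06, 2.58], [-1.02, 4.17], [0.09, 2.62], [-3.14, 3.14]. Speed limits (rad/s): [2.57, 2.57, 3.14, 3.14, 3.14, 3.14].

## Interface

Orientations are given as a rotation vector (axis times angle).
In Python, from station import ctrl gives the robot as it stands.
- The arm moves only by the shell command python3 -m handwheel 'ROWS' [FORCE]. ROWS is JSON, a list of rows, each an object with "gripper": the gripper command: -1 is fully open, 1 is shut, values between are in proportion; "offset": the shift along the tool's x, y, z in mm, a list of three; "rotation": the turn, a rotation vector about the tool's x, y, z in rad, a list of three. A call has exactly 8 rows; each row is the pose to reach, as a shift and turn from the pose commanded when the call began, along the tool's axes at that moment; what a row does not reach only later rows make up. A row lasts 1/8 s, in which the tool goes at most 62.5 mm and 10.7 degrees, less where a joint would pass 70% of its speed; a pose out of reach is approached as far as the arm can. A call with a gripper value outside its range is refused whole. The fingers move at their own pace and stop on an object; FORCE is the grip in N (left out, the last holds). Time passes only in rows, so rows that repeat a pose let the fingers close, or fill a call up. It gives the time, the measured TCP pose, the force, the opening and the grip force at its end, in the units of the state.
- ctrl.get_obs(): the state, without advancing time (a new reading comes with each control period).
- ctrl.get_image(name): name is "scene" or "top"; returns a dict with "image" (480x640x3 uint8, red, green, blue), "fovy" (degrees; the focal length in pixels is half the picture's height over the tangent of half this angle, whatever the lens; pixels are square), "cx", "cy" (the principal point, pixels), "xyz" and "attitude" of the camera in the world. Camera axes: x right, y up, looking along -z (the intrinsics and any distortion apply to the point x, -y, -z); pixel columns grow to the right and rows downward; lengths in m; the calibration is good to about 2 mm. A picture is of the moment at which its call begins. There is no depth.
- ctrl.finish_job(): hands the job in; it is judged then, once.
The state is a dict: "t": time; "q": joint angles; "dq": joint speeds; "effort": joint torques, N m; "tool_pos": TCP position; "tool_rot": TCP orientation; "contact_force": force on the tool from outside, world axes, zero at the start; "wrist_torque": the same for the moment, N m; "opening": finger opening in m; "grip_force": force on a finger pad.
Only numpy, scipy, OpenCV 4.12 (cv2) and the standard library are available. Lean on these libraries where they do the work, as an engineer would, in place of code of your own. Each camera call takes 0.05 s, during which the arm holds its last target. There are 200 camera calls.

## Working session

There is one attempt and no reset: what is moved stays moved. The work goes in short steps, Python scripts to look and compute and a shell command to move; the robot and the scene stay as the last step left them, time stands still between calls to the robot, and variables do not carry over. Pictures are saved under pics/ and viewed, at most 14 in all, crops included, and the job is handed in when it is done.

```bash
mkdir -p pics; ls; python3 - <<'E'
from station import ctrl
import cv2
for n in("scene","top"):
    d=ctrl.get_image(n); cv2.imwrite(f"pics/{n}0.png",d["image"][:,:,::-1]); print({k:v for k,v in d.items() if k!="image"})
print(ctrl.get_obs())
E
```

```text
pics
{'fovy': 43.97074969757632, 'cx': 321.1889069848848, 'cy': 241.05482691922734, 'xyz': array([-0.34697689, -0.68141342,  0.70005631]), 'attitude': array([ 0.96220162, -0.46961387, -0.77603336])}
{'fovy': 52.72604813045474, 'cx': 315.72443896317907, 'cy': 246.2389632905662, 'xyz': array([0.30887511, 0.01649772, 0.97643462]), 'attitude': array([ 0.16440762, -0.15486996, -1.55365695])}
{'t': 0.1, 'q': array([-1.23499305e+00,  5.33073003e-02,  1.61418921e+00, -1.08248549e-05,
        1.47596012e+00, -1.19040273e-01]), 'dq': array([-0.0016471 , -0.00175633, -0.00378039, -0.00116598,  0.00109246,
       -0.00105745]), 'effort': array([-2.69697175e-04, -3.94908035e+01, -3.71361887e+01, -2.25852345e-04,
        3.90049769e-03, -8.69150767e-06]), 'tool_pos': array([ 0.27436303, -0.56092934,  0.23015631]), 'tool_rot': array([-3.05889501e+00, -7.07907741e-01,  3.33342215e-04]), 'contact_force': array([ 0.51559915, -0.86553863,  0.5664819 ]), 'wrist_torque': array([-0.00263884, -0.02186694,  0.00598103]), 'grip_force': 0.0, 'opening': 0.08572895349228789}
```

View pics/scene0.png

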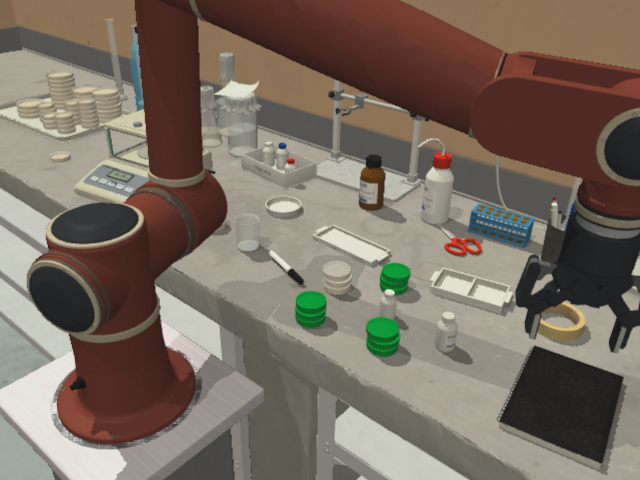

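View pics/top0.png

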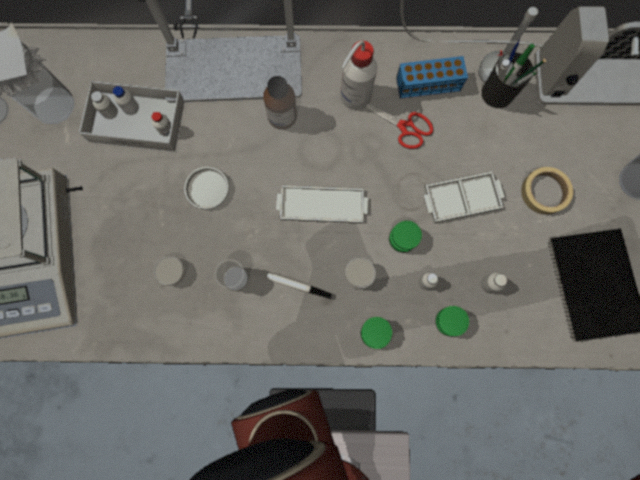

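Candidates, top-image pixels:
- **Dishes:** white at (361,274) and (170,271). Green decoys at (405,236), (376,333) and (453,321).
- **Bottles:** (430,281) and (497,282). Vials in the box at (100,100), (122,95) and (160,120) are not wanted.
- **Pen:** (300,286). The pens in the cup at (515,80) are not wanted.
- **Beaker:** (232,276).

Next is a close crop to check these.

```bash
cat > h.py <<'E'
import numpy as np, cv2
from scipy.spatial.transform import Rotation as R
from station import ctrl
def cam(n):
    d=ctrl.get_image(n); d["f"]=240/np.tan(np.radians(d["fovy"]/2)); d["R"]=R.from_rotvec(d["attitude"]).as_matrix(); return d
def ray(d,u,v,z):
    r=d["R"]@np.array([(u-d["cx"])/d["f"],-(v-d["cy"])/d["f"],-1]); return d["xyz"]+r*(z-d["xyz"][2])/r[2]
def proj(d,p):
    c=d["R"].T@(np.array(p)-d["xyz"]); return np.array([d["cx"]-d["f"]*c[0]/c[2],d["cy"]+d["f"]*c[1]/c[2]])
E
python3 - <<'E'
from h import *
a=cv2.imread("pics/scene0.png");b=cv2.imread("pics/top0.png")
c1=cv2.resize(a[250:360,290:480],(780,452),interpolation=3)
c1=cv2.resize(a[250:360,290:480],None,fx=2.6,fy=2.6,interpolation=2); c2=cv2.resize(b[160:350,150:520],None,fx=2.1,fy=1.5*1.4,interpolation=2)
cv2.imwrite("pics/c1.png",c1);cv2.imwrite("pics/c2.png",c2)
d=cam("top")
for n,u,v,z in [("bigL",170,271,.045),("R",361,274,.045),("b1",430,281,.058),("b2",497,282,.07),("pen",301,286,.008),("beaker",232,276,.06),("dtray",207,188,.016),("ptray",323,204,.012),("btray",465,197,.018),("g1",405,236,.045),("g2",376,333,.045),("g3",453,321,.045)]:
    print(n,ray(d,u,v,z).round(3))
s=cam("scene")
for y in (.045,.03): print(y,proj(s,ray(d,170,271,y)),proj(s,ray(d,361,274,y)))
E
```

```text
bigL [0.449 0.306 0.045]
R [ 0.447 -0.065  0.045]
b1 [ 0.433 -0.195  0.058]
b2 [ 0.431 -0.318  0.07 ]
pen [0.427 0.052 0.008]
beaker [0.438 0.182 0.06 ]
dtray [0.628 0.251 0.016]
ptray [0.597 0.01  0.012]
btray [ 0.614 -0.283  0.018]
g1 [ 0.524 -0.152  0.045]
g2 [ 0.335 -0.093  0.045]
g3 [ 0.359 -0.239  0.045]
0.045 [212.95144964 211.59619919] [334.65866076 269.75542399]
0.03 [212.81577542 216.25196724] [335.60396045 275.7421858 ]
```

View pics/c1.png

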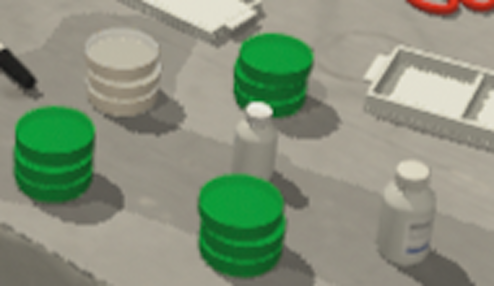

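View pics/c2.png

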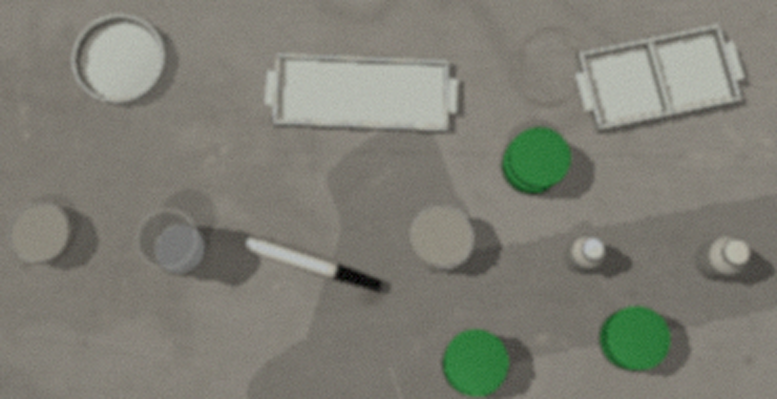

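The scene crop shows the (361,274) dishes with three discs, so that is the stack, and the lone white (170,271) is the pair. The small bottle's cap is at top px (433,279) and the large one's at (500,280). The beaker base is at (236,278) and the pen runs from (268,276) to (333,297).

```bash
cat >> h.py <<'E'
def rel(*wps):
    """offset mm / rot z from present pose to (x,y,z,heading deg) waypoints"""
    o=ctrl.get_obs(); M=R.from_rotvec(o["tool_rot"]).as_matrix(); h=np.degrees(np.arctan2(M[1,0],M[0,0]))
    print("at",o["tool_pos"].round(4),"head",h.round(1),"tilt",np.degrees(np.arccos(-M[2,2])).round(2),"t",round(o["t"],2),"open",round(o["opening"],4))
    for x,y,z,hd in wps:
        T=R.from_euler("z",hd,degrees=True).as_matrix()@np.diag([1,-1,-1.])
        print((M.T@(np.array([x,y,z])-o["tool_pos"])*1000).round(0),R.from_matrix(M.T@T).as_rotvec().round(3))
E
python3 - <<'E'
from h import *
d=cam("top")
P=lambda u,v,z:ray(d,150+u/2.1,160+v/2.1,z)
for n,u,v,z in [("pair",41,234,.03),("stack",442,237,.045),("small",595,249,.058),("large",736,252,.07),("dtray",121,58,.016)]: print(n,P(u,v,z).round(4))
def quad(n,c,z):
    q=[P(u,v,z) for u,v in c]; m=sum(q)/4; a=q[0]+q[3]-q[1]-q[2]; h=np.arctan2(a[1],a[0]); print(n,m.round(4),np.degrees(h).round(1)); return m,h
m,h=quad("bt",[(580,50),(720,27),(742,103),(600,128)],.018)
a=np.array([np.cos(h),np.sin(h),0])*.035; print("bays",(m+a).round(4),(m-a).round(4))
quad("pt",[(277,53),(450,61),(451,131),(273,126)],.012)
p,q=P(247,243,.008),P(387,288,.008); print("pen",(p+q)/2,np.linalg.norm(p-q),np.degrees(np.arctan2(*(p-q)[1::-1])))
rel((.433,-.199,.15,99),(.433,-.199,.012,99))
E
```

```text
pair [0.4503 0.3119 0.03  ]
stack [ 0.4494 -0.0642  0.045 ]
small [ 0.4379 -0.2019  0.058 ]
large [ 0.4349 -0.3251  0.07  ]
dtray [0.6292 0.2498 0.016 ]
bt [ 0.6147 -0.282   0.018 ] 100.6
bays [ 0.6083 -0.2476  0.018 ] [ 0.6211 -0.3165  0.018 ]
pt [0.5974 0.0102 0.012 ] 88.4
pen [0.42620379 0.05261375 0.008     ] 0.14096123802107904 72.79526342329086
at [ 0.2744 -0.5612  0.2307] head 26.1 tilt 0.06 t 0.25 open 0.0855
[ 302. -256.   81.] [-1.000e-03 -1.000e-03 -1.273e+00]
[ 302. -256.  219.] [-1.000e-03 -1.000e-03 -1.273e+00]
```

```bash
python3 -m handwheel '[{"gripper":-0.3,"offset":[305,-252,100],"rotation":[0,0,-1.29]},{"gripper":-0.3,"offset":[305,-252,100],"rotation":[0,0,-1.29]},{"gripper":-0.3,"offset":[305,-252,100],"rotation":[0,0,-1.29]},{"gripper":-0.3,"offset":[305,-252,100],"rotation":[0,0,-1.29]},{"gripper":-0.3,"offset":[305,-252,100],"rotation":[0,0,-1.29]},{"gripper":-0.3,"offset":[305,-252,100],"rotation":[0,0,-1.29]},{"gripper":-0.3,"offset":[305,-252,100],"rotation":[0,0,-1.29]},{"gripper":-0.3,"offset":[305,-252,100],"rotation":[0,0,-1.29]}]' 30
python3 - <<'E'
from h import *
rel((.437,-.201,.012,100))
d=cam("scene"); cv2.imwrite("pics/s1.png",cv2.resize(d["image"][180:380,250:550,::-1],None,fx=2.6,fy=2.6))
E
```

```text
t: 1.25
tool_pos: [0.4378, -0.199, 0.1303]
tool_rot: [-2.015, -2.408, 0.0]
contact_force: [-0.1, -0.1, 0.0]
opening: 0.0554
grip_force: 0.0
at [ 0.4378 -0.199   0.1303] head 100.1 tilt 0.1 t 1.25 open 0.0554
[ -2.  -1. 118.] [-0.001 -0.001  0.003]
```

View pics/s1.png

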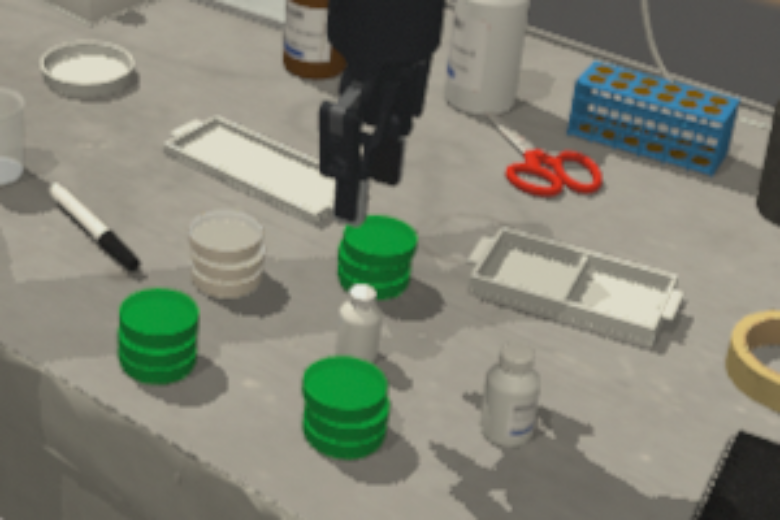

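Gripper hovers over the small bottle (cap at scene px (389,292)), three-disc white stack at (337,277). Quick cross-check between cameras.

```bash
python3 - <<'E'
from h import *
d=cam("scene")
print(ray(d,250+362/2.6,180+291/2.6,.058).round(4),ray(d,250+517/2.6,180+352/2.6,.07).round(4),ray(d,250+227/2.6,180+234/2.6,.045).round(4))
E
```

```text
[ 0.4411 -0.2011  0.058 ] [ 0.4377 -0.3279  0.07  ] [ 0.45   -0.0697  0.045 ]
```

```bash
python3 -m handwheel '[{"gripper":-0.3,"offset":[-3,1,50],"rotation":[0,0,0]},{"gripper":-0.3,"offset":[-3,1,90],"rotation":[0,0,0]},{"gripper":-0.3,"offset":[-3,1,118],"rotation":[0,0,0]},{"gripper":-0.3,"offset":[-3,1,118],"rotation":[0,0,0]},{"gripper":0.6,"offset":[-3,1,118],"rotation":[0,0,0]},{"gripper":0.6,"offset":[-3,1,118],"rotation":[0,0,0]},{"gripper":0.6,"offset":[-3,1,118],"rotation":[0,0,0]},{"gripper":0.6,"offset":[-3,1,118],"rotation":[0,0,0]}]' 30
python3 - <<'E'
from h import *
rel((.608,-.2475,.12,100.6),(.608,-.2475,.019,100.6))
E
```

```text
t: 2.35
tool_pos: [0.4408, -0.2052, 0.0154]
tool_rot: [2.017, 2.403, -0.001]
contact_force: [-1.1, -1.0, 6.8]
opening: 0.0291
grip_force: 30.2
at [ 0.4408 -0.2052  0.0154] head 100.0 tilt 0.24 t 2.35 open 0.0291
[ -71.  158. -104.] [ 0.002  0.003 -0.011]
[-71. 157.  -3.] [ 0.002  0.003 -0.011]
```

```bash
python3 -m handwheel '[{"gripper":0.6,"offset":[0,0,-30],"rotation":[0,0,0]},{"gripper":0.6,"offset":[0,0,-70],"rotation":[0,0,0]},{"gripper":0.6,"offset":[0,0,-108],"rotation":[0,0,0]},{"gripper":0.6,"offset":[-35,80,-108],"rotation":[0,0,0]},{"gripper":0.6,"offset":[-74,157,-108],"rotation":[0,0,-0.011]},{"gripper":0.6,"offset":[-74,157,-108],"rotation":[0,0,-0.011]},{"gripper":0.6,"offset":[-74,157,-108],"rotation":[0,0,-0.011]},{"gripper":0.6,"offset":[-74,157,-108],"rotation":[0,0,-0.011]}]'
python3 - <<'E'
from h import *
rel((.608,-.2475,.0205,100.6))
d=cam("scene"); cv2.imwrite("pics/s2.png",cv2.resize(d["image"][180:330,400:600,::-1],None,fx=3,fy=3))
E
```

```text
t: 3.35
tool_pos: [0.6062, -0.249, 0.1207]
tool_rot: [-2.005, -2.416, 0.0]
contact_force: [0.1, -0.9, -0.4]
opening: 0.0293
grip_force: 30.1
at [ 0.6062 -0.249   0.1207] head 100.6 tilt 0.1 t 3.35 open 0.0293
[  1.   2. 100.] [-0.001 -0.001  0.   ]
```

View pics/s2.png

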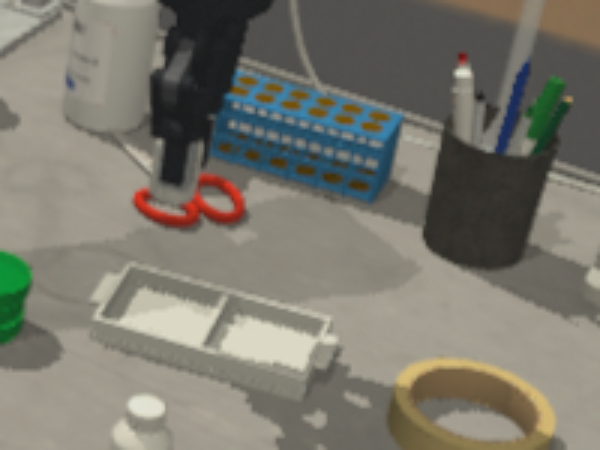

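Bottle held upright (base at crop px (175,205)). Lowering it into the left bay.

```bash
python3 -m handwheel '[{"gripper":0.6,"offset":[1,2,50],"rotation":[0,0,0]},{"gripper":0.6,"offset":[1,2,85],"rotation":[0,0,0]},{"gripper":0.6,"offset":[1,2,95],"rotation":[0,0,0]},{"gripper":0.6,"offset":[1,2,100],"rotation":[0,0,0]},{"gripper":0.6,"offset":[1,2,100],"rotation":[0,0,0]},{"gripper":0.6,"offset":[1,2,100],"rotation":[0,0,0]},{"gripper":0.6,"offset":[1,2,100],"rotation":[0,0,0]},{"gripper":0.6,"offset":[1,2,100],"rotation":[0,0,0]}]'
```

```text
t: 4.4
tool_pos: [0.6089, -0.2484, 0.0219]
tool_rot: [2.006, 2.417, 0.0]
contact_force: [-0.3, -1.0, 0.0]
opening: 0.0292
grip_force: 30.1
```

```bash
python3 -m handwheel '[{"gripper":0.6,"offset":[0,0,2],"rotation":[0,0,0]},{"gripper":0.6,"offset":[0,0,2],"rotation":[0,0,0]},{"gripper":-0.05,"offset":[0,0,2],"rotation":[0,0,0]},{"gripper":-0.05,"offset":[0,0,2],"rotation":[0,0,0]},{"gripper":-0.05,"offset":[0,0,2],"rotation":[0,0,0]},{"gripper":-0.05,"offset":[0,0,2],"rotation":[0,0,0]},{"gripper":-0.05,"offset":[0,0,-40],"rotation":[0,0,0]},{"gripper":-0.3,"offset":[0,0,-100],"rotation":[0,0,0]}]'
python3 - <<'E'
from h import *
rel((.436,-.3265,.12,100.6),(.436,-.3265,.014,100.6))
E
```

```text
t: 5.4
tool_pos: [0.6068, -0.2473, 0.1196]
tool_rot: [-2.003, -2.413, 0.002]
contact_force: [1.0, -0.8, -0.0]
opening: 0.0556
grip_force: 0.0
at [ 0.6068 -0.2473  0.1196] head 100.6 tilt 0.33 t 5.4 open 0.0556
[ -46. -182.    0.] [-0.004 -0.004 -0.   ]
[ -47. -182.  106.] [-0.004 -0.004 -0.   ]
```

```bash
python3 -m handwheel '[{"gripper":-0.4,"offset":[-16,-60,0],"rotation":[0,0,0]},{"gripper":-0.4,"offset":[-32,-120,0],"rotation":[0,0,0]},{"gripper":-0.4,"offset":[-46,-182,0],"rotation":[0,0,0]},{"gripper":-0.4,"offset":[-46,-182,0],"rotation":[0,0,0]},{"gripper":-0.4,"offset":[-46,-182,50],"rotation":[0,0,0]},{"gripper":-0.4,"offset":[-46,-182,90],"rotation":[0,0,0]},{"gripper":-0.4,"offset":[-46,-182,105],"rotation":[0,0,0]},{"gripper":-0.4,"offset":[-46,-182,105],"rotation":[0,0,0]}]'
python3 -m handwheel '[{"gripper":0.5,"offset":[0,0,0],"rotation":[0,0,0]},{"gripper":0.5,"offset":[0,0,0],"rotation":[0,0,0]},{"gripper":0.5,"offset":[0,0,0],"rotation":[0,0,0]},{"gripper":0.5,"offset":[0,0,0],"rotation":[0,0,0]},{"gripper":0.5,"offset":[0,0,0],"rotation":[0,0,0]},{"gripper":0.5,"offset":[0,0,0],"rotation":[0,0,0]},{"gripper":0.5,"offset":[0,0,0],"rotation":[0,0,0]},{"gripper":0.5,"offset":[0,0,0],"rotation":[0,0,0]}]'
python3 - <<'E'
from h import *
rel((.621,-.3165,.13,100.6))
E
```

```text
t: 6.4
tool_pos: [0.4382, -0.3263, 0.0157]
tool_rot: [-2.005, -2.416, -0.0]
contact_force: [0.5, 0.5, -0.4]
opening: 0.0601
grip_force: 0.0
t: 7.4
tool_pos: [0.4396, -0.3283, 0.0186]
tool_rot: [2.004, 2.414, -0.0]
contact_force: [0.1, 0.1, 7.0]
opening: 0.0345
grip_force: 30.5
at [ 0.4396 -0.3283  0.0186] head 100.6 tilt 0.25 t 7.4 open 0.0345
[ -22.  181. -111.] [ 0.003  0.003 -0.   ]
```

```bash
python3 -m handwheel '[{"gripper":0.5,"offset":[0,0,-40],"rotation":[0,0,0]},{"gripper":0.5,"offset":[0,0,-85],"rotation":[0,0,0]},{"gripper":0.5,"offset":[0,0,-115],"rotation":[0,0,0]},{"gripper":0.5,"offset":[-8,60,-115],"rotation":[0,0,0]},{"gripper":0.5,"offset":[-16,120,-115],"rotation":[0,0,0]},{"gripper":0.5,"offset":[-22,181,-115],"rotation":[0,0,0]},{"gripper":0.5,"offset":[-22,181,-115],"rotation":[0,0,0]},{"gripper":0.5,"offset":[-22,181,-115],"rotation":[0,0,0]}]'
python3 - <<'E'
from h import *
rel((.621,-.3165,.0225,100.6))
d=cam("scene"); cv2.imwrite("pics/s3.png",cv2.resize(d["image"][180:330,400:600,::-1],None,fx=3,fy=3))
E
```

```text
t: 8.4
tool_pos: [0.6196, -0.315, 0.1307]
tool_rot: [-2.005, -2.416, 0.001]
contact_force: [-0.6, -0.4, -0.8]
opening: 0.0347
grip_force: 30.5
at [ 0.6196 -0.315   0.1307] head 100.6 tilt 0.09 t 8.4 open 0.0347
[ -2.   1. 108.] [-0.001 -0.001  0.   ]
```

View pics/s3.png

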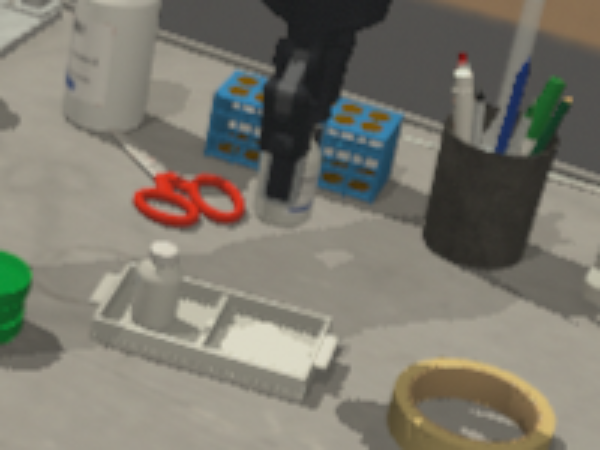

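Small bottle stands in the left bay (crop (158,285)), large one held. Placing it.

```bash
python3 -m handwheel '[{"gripper":0.5,"offset":[-2,1,50],"rotation":[0,0,0]},{"gripper":0.5,"offset":[-2,1,90],"rotation":[0,0,0]},{"gripper":0.5,"offset":[-2,1,103],"rotation":[0,0,0]},{"gripper":0.5,"offset":[-2,1,107],"rotation":[0,0,0]},{"gripper":0.5,"offset":[-2,1,109],"rotation":[0,0,0]},{"gripper":0.5,"offset":[-2,1,109],"rotation":[0,0,0]},{"gripper":0.5,"offset":[-2,1,109],"rotation":[0,0,0]},{"gripper":0.5,"offset":[-2,1,109],"rotation":[0,0,0]}]'
```

```text
t: 9.45
tool_pos: [0.6218, -0.3172, 0.023]
tool_rot: [2.006, 2.417, 0.0]
contact_force: [1.0, 0.4, -0.5]
opening: 0.0346
grip_force: 30.5
```

```bash
python3 -m handwheel '[{"gripper":0.5,"offset":[0,0,1],"rotation":[0,0,0]},{"gripper":0.5,"offset":[0,0,1],"rotation":[0,0,0]},{"gripper":-0.15,"offset":[0,0,1],"rotation":[0,0,0]},{"gripper":-0.15,"offset":[0,0,1],"rotation":[0,0,0]},{"gripper":-0.15,"offset":[0,0,1],"rotation":[0,0,0]},{"gripper":-0.15,"offset":[0,0,1],"rotation":[0,0,0]},{"gripper":-0.15,"offset":[0,0,-40],"rotation":[0,0,0]},{"gripper":-1,"offset":[0,0,-100],"rotation":[0,0,0]}]'
python3 - <<'E'
from h import *
rel((.450,-.067,.12,90),(.450,-.067,.011,90))
E
```

```text
t: 10.45
tool_pos: [0.6197, -0.3159, 0.1201]
tool_rot: [-2.003, -2.412, 0.001]
contact_force: [0.9, -0.4, 0.5]
opening: 0.0659
grip_force: 0.0
at [ 0.6197 -0.3159  0.1201] head 100.6 tilt 0.35 t 10.45 open 0.0659
[ 276. -121.    2.] [-0.005 -0.004  0.185]
[ 275. -121.  111.] [-0.005 -0.004  0.185]
```

```bash
python3 -m handwheel '[{"gripper":-1,"offset":[55,-24,0],"rotation":[0,0,0.1]},{"gripper":-1,"offset":[110,-48,0],"rotation":[0,0,0.185]},{"gripper":-1,"offset":[165,-72,0],"rotation":[0,0,0.185]},{"gripper":-1,"offset":[220,-96,0],"rotation":[0,0,0.185]},{"gripper":-1,"offset":[275,-121,0],"rotation":[0,0,0.185]},{"gripper":-1,"offset":[275,-121,0],"rotation":[0,0,0.185]},{"gripper":-1,"offset":[275,-121,40],"rotation":[0,0,0.185]},{"gripper":-1,"offset":[275,-121,40],"rotation":[0,0,0.185]}]'
python3 - <<'E'
from h import *
rel((.450,-.067,.011,90))
E
```

```text
t: 11.45
tool_pos: [0.45, -0.0687, 0.0798]
tool_rot: [-2.218, -2.217, 0.004]
contact_force: [0.4, 0.7, -0.1]
opening: 0.0856
grip_force: 0.0
at [ 0.45   -0.0687  0.0798] head 90.0 tilt 0.34 t 11.45 open 0.0856
[ 2.  0. 69.] [-0.006 -0.002 -0.   ]
```

```bash
python3 -m handwheel '[{"gripper":-1,"offset":[2,0,40],"rotation":[-0.005,-0.002,0]},{"gripper":-1,"offset":[2,0,69],"rotation":[-0.005,-0.002,0]},{"gripper":-1,"offset":[2,0,69],"rotation":[-0.005,-0.002,0]},{"gripper":-0.1,"offset":[2,0,69],"rotation":[-0.005,-0.002,0]},{"gripper":-0.1,"offset":[2,0,69],"rotation":[-0.005,-0.002,0]},{"gripper":-0.1,"offset":[2,0,69],"rotation":[-0.005,-0.002,0]},{"gripper":-0.1,"offset":[2,0,69],"rotation":[-0.005,-0.002,0]},{"gripper":-0.1,"offset":[2,0,69],"rotation":[-0.005,-0.002,0]}]' 40
python3 - <<'E'
from h import *
rel((.629,.250,.15,90))
d=cam("scene"); cv2.imwrite("pics/s4.png",cv2.resize(d["image"][180:330,270:470,::-1],None,fx=3,fy=3))
E
```

```text
t: 12.45
tool_pos: [0.4541, -0.0678, 0.0158]
tool_rot: [2.215, 2.215, 0.006]
contact_force: [1.0, -1.2, 5.7]
opening: 0.0567
grip_force: 43.2
at [ 0.4541 -0.0678  0.0158] head 90.0 tilt 0.57 t 12.45 open 0.0567
[ 317.  176. -134.] [0.009 0.004 0.   ]
```

View pics/s4.png

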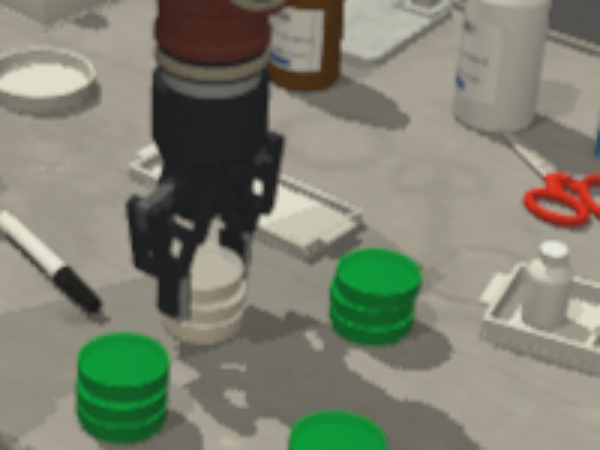

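Stack gripped at crop (208,290). Lifting and carrying.

```bash
python3 -m handwheel '[{"gripper":-0.1,"offset":[0,0,-40],"rotation":[0.005,0.002,0]},{"gripper":-0.1,"offset":[0,0,-90],"rotation":[0.005,0.002,0]},{"gripper":-0.1,"offset":[50,28,-110],"rotation":[0.005,0.002,0]},{"gripper":-0.1,"offset":[105,58,-110],"rotation":[0.005,0.002,0]},{"gripper":-0.1,"offset":[158,88,-110],"rotation":[0.005,0.002,0]},{"gripper":-0.1,"offset":[211,117,-110],"rotation":[0.005,0.002,0]},{"gripper":-0.1,"offset":[264,147,-110],"rotation":[0.005,0.002,0]},{"gripper":-0.1,"offset":[317,176,-110],"rotation":[0.005,0.002,0]}]'
python3 - <<'E'
from h import *
rel((.629,.250,.020,90))
E
```

```text
t: 13.5
tool_pos: [0.6282, 0.2522, 0.124]
tool_rot: [2.221, 2.221, 0.001]
contact_force: [0.3, -0.4, 0.8]
opening: 0.057
grip_force: 43.1
at [0.6282 0.2522 0.124 ] head 90.0 tilt 0.04 t 13.5 open 0.057
[ -2.   1. 104.] [0.001 0.    0.   ]
```

```bash
python3 -m handwheel '[{"gripper":-0.1,"offset":[-1,2,0],"rotation":[0,0,0]},{"gripper":-0.1,"offset":[-1,2,50],"rotation":[0,0,0]},{"gripper":-0.1,"offset":[-1,2,85],"rotation":[0,0,0]},{"gripper":-0.1,"offset":[-1,2,96],"rotation":[0,0,0]},{"gripper":-0.1,"offset":[-1,2,99],"rotation":[0,0,0]},{"gripper":-0.1,"offset":[-1,2,99],"rotation":[0,0,0]},{"gripper":-0.1,"offset":[-1,2,99],"rotation":[0,0,0]},{"gripper":-0.1,"offset":[-1,2,99],"rotation":[0,0,0]}]'
python3 - <<'E'
from h import *
rel((.629,.250,.020,90))
d=cam("top"); i=d["image"]; d2=cam("scene")
cv2.imwrite("pics/s5.png",np.hstack([cv2.resize(i[130:270,130:270,::-1],(390,390),interpolation=2),cv2.resize(d2["image"][150:290,220:360,::-1],(390,390),interpolation=2)]))
E
```

```text
t: 14.5
tool_pos: [0.6301, 0.2494, 0.0258]
tool_rot: [2.221, 2.221, 0.003]
contact_force: [-0.3, 0.0, -0.8]
opening: 0.057
grip_force: 43.2
at [0.6301 0.2494 0.0258] head 90.0 tilt 0.11 t 14.5 open 0.057
[ 1. -1.  6.] [ 0.002 -0.     0.   ]
```

View pics/s5.png

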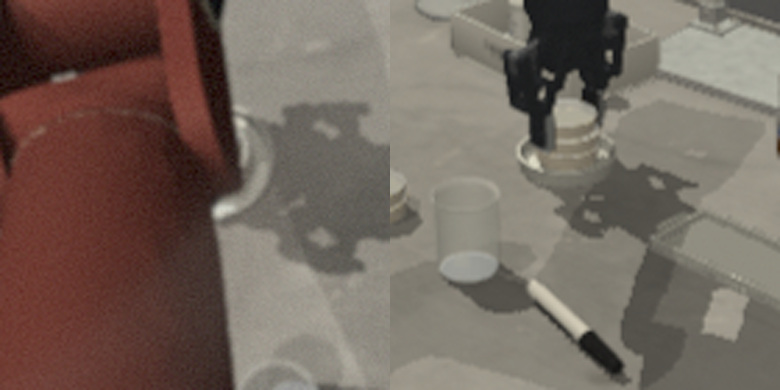

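Stack hovers over the tray, roughly centred (right half, (572,155)). Lowering the last 6 mm.

```bash
python3 -m handwheel '[{"gripper":-0.1,"offset":[0,0,3],"rotation":[0,0,0]},{"gripper":-0.1,"offset":[0,0,5],"rotation":[0,0,0]},{"gripper":-0.1,"offset":[0,0,6],"rotation":[0,0,0]},{"gripper":-0.1,"offset":[0,0,6],"rotation":[0,0,0]},{"gripper":-0.1,"offset":[0,0,6],"rotation":[0,0,0]},{"gripper":-0.1,"offset":[0,0,6],"rotation":[0,0,0]},{"gripper":-0.1,"offset":[0,0,6],"rotation":[0,0,0]},{"gripper":-0.1,"offset":[0,0,6],"rotation":[0,0,0]}]'
```

```text
t: 15.6
tool_pos: [0.6293, 0.2493, 0.02]
tool_rot: [-2.221, -2.221, 0.001]
contact_force: [-4.4, -1.0, 7.9]
opening: 0.0565
grip_force: 43.8
```

```bash
python3 -m handwheel '[{"gripper":-0.5,"offset":[0,0,0],"rotation":[0,0,0]},{"gripper":-0.7,"offset":[0,0,0],"rotation":[0,0,0]},{"gripper":-0.8,"offset":[0,0,0],"rotation":[0,0,0]},{"gripper":-0.8,"offset":[0,0,0],"rotation":[0,0,0]},{"gripper":-0.8,"offset":[0,0,-30],"rotation":[0,0,0]},{"gripper":-1,"offset":[0,0,-80],"rotation":[0,0,0]},{"gripper":-1,"offset":[0,0,-110],"rotation":[0,0,0]},{"gripper":-1,"offset":[0,0,-110],"rotation":[0,0,0]}]'
python3 - <<'E'
from h import *
d=cam("scene"); i=d["image"]
cv2.imwrite("pics/s6.png",cv2.resize(i[150:290,170:370,::-1],None,fx=4,fy=4,interpolation=2))
rel((.4503,.3119,.10,90),(.4503,.3119,0,90))
print("tray c",proj(d,(.629,.25,.016)),"stack top exp",proj(d,(.629,.25,.049)), "pair",proj(d,(.4503,.3119,.03)))
E
```

```text
t: 16.6
tool_pos: [0.6317, 0.2499, 0.1327]
tool_rot: [2.219, 2.219, 0.01]
contact_force: [-0.3, 0.3, -0.0]
opening: 0.0855
grip_force: 0.0
at [0.6302 0.2494 0.1299] head 90.0 tilt 0.16 t 16.65 open 0.0854
[  62. -180.   29.] [ 0.003 -0.001 -0.   ]
[  62. -180.  129.] [ 0.003 -0.001 -0.   ]
tray c [282.97716186 204.50683082] stack top exp [282.84168847 192.74222558] pair [212.29441764 216.26458704]
```

View pics/s6.png

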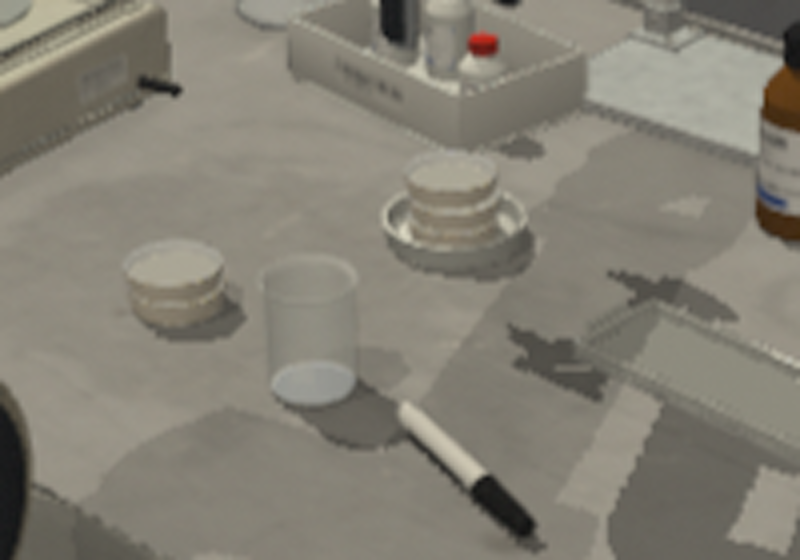

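Two-disc pair at (214,216) and stack centred in the tray (283,193), both as predicted. Going for the pair.

```bash
python3 -m handwheel '[{"gripper":-1,"offset":[18,-55,0],"rotation":[0,0,0]},{"gripper":-1,"offset":[38,-115,0],"rotation":[0,0,0]},{"gripper":-1,"offset":[61,-179,0],"rotation":[0,0,0]},{"gripper":-1,"offset":[61,-179,0],"rotation":[0,0,0]},{"gripper":-1,"offset":[61,-179,50],"rotation":[0,0,0]},{"gripper":-1,"offset":[61,-179,100],"rotation":[0,0,0]},{"gripper":-1,"offset":[61,-179,127],"rotation":[0,0,0]},{"gripper":-1,"offset":[61,-179,127],"rotation":[0,0,0]}]'
python3 -m handwheel '[{"gripper":-0.1,"offset":[0,0,0],"rotation":[0,0,0]},{"gripper":-0.1,"offset":[0,0,0],"rotation":[0,0,0]},{"gripper":-0.1,"offset":[0,0,0],"rotation":[0,0,0]},{"gripper":-0.1,"offset":[0,0,0],"rotation":[0,0,0]},{"gripper":-0.1,"offset":[0,0,0],"rotation":[0,0,0]},{"gripper":-0.1,"offset":[0,0,0],"rotation":[0,0,0]},{"gripper":-0.1,"offset":[0,0,0],"rotation":[0,0,0]},{"gripper":-0.1,"offset":[0,0,0],"rotation":[0,0,0]}]'
python3 - <<'E'
from h import *
rel((.629,.2495,.14,90))
E
```

```text
t: 17.65
tool_pos: [0.4477, 0.3084, -0.0026]
tool_rot: [-2.22, -2.219, 0.012]
contact_force: [0.1, -0.1, -0.2]
opening: 0.0852
grip_force: 0.0
t: 18.65
tool_pos: [0.4521, 0.311, 0.0037]
tool_rot: [2.22, 2.22, 0.006]
contact_force: [0.8, 0.3, 6.9]
opening: 0.0568
grip_force: 43.3
at [0.4521 0.311  0.0037] head 90.0 tilt 0.23 t 18.65 open 0.0568
[ -61.  177. -136.] [ 0.004 -0.002 -0.   ]
```

```bash
python3 -m handwheel '[{"gripper":-0.1,"offset":[0,0,-30],"rotation":[0,0,0]},{"gripper":-0.1,"offset":[0,0,-80],"rotation":[0,0,0]},{"gripper":-0.1,"offset":[0,0,-125],"rotation":[0,0,0]},{"gripper":-0.1,"offset":[-20,58,-125],"rotation":[0,0,0]},{"gripper":-0.1,"offset":[-40,117,-125],"rotation":[0,0,0]},{"gripper":-0.1,"offset":[-61,177,-125],"rotation":[0,0,0]},{"gripper":-0.1,"offset":[-61,177,-125],"rotation":[0,0,0]},{"gripper":-0.1,"offset":[-61,177,-125],"rotation":[0,0,0]}]'
python3 - <<'E'
from h import *
rel((.629,.2497,.0527,90))
E
```

```text
t: 19.65
tool_pos: [0.6267, 0.2492, 0.1259]
tool_rot: [-2.221, -2.22, 0.002]
contact_force: [0.3, -0.1, 0.6]
opening: 0.0566
grip_force: 43.0
at [0.6267 0.2492 0.1259] head 90.0 tilt 0.1 t 19.65 open 0.0566
[ 1.  2. 73.] [-0.002  0.    -0.   ]
```

```bash
python3 -m handwheel '[{"gripper":-0.1,"offset":[1,2,30],"rotation":[0,0,0]},{"gripper":-0.1,"offset":[1,2,55],"rotation":[0,0,0]},{"gripper":-0.1,"offset":[1,2,66],"rotation":[0,0,0]},{"gripper":-0.1,"offset":[1,2,70],"rotation":[0,0,0]},{"gripper":-0.1,"offset":[1,2,70],"rotation":[0,0,0]},{"gripper":-0.1,"offset":[1,2,70],"rotation":[0,0,0]},{"gripper":-0.1,"offset":[1,2,70],"rotation":[0,0,0]},{"gripper":-0.1,"offset":[1,2,70],"rotation":[0,0,0]}]'
```

```text
t: 20.65
tool_pos: [0.6296, 0.2503, 0.057]
tool_rot: [2.221, 2.221, 0.001]
contact_force: [1.1, -0.4, -0.7]
opening: 0.0564
grip_force: 43.0
```

```bash
python3 -m handwheel '[{"gripper":-0.1,"offset":[0,0,2],"rotation":[0,0,0]},{"gripper":-0.1,"offset":[0,0,4],"rotation":[0,0,0]},{"gripper":-0.1,"offset":[0,0,4],"rotation":[0,0,0]},{"gripper":-0.1,"offset":[0,0,4],"rotation":[0,0,0]},{"gripper":-0.1,"offset":[0,0,4],"rotation":[0,0,0]},{"gripper":-0.1,"offset":[0,0,4],"rotation":[0,0,0]},{"gripper":-0.1,"offset":[0,0,4],"rotation":[0,0,0]},{"gripper":-0.1,"offset":[0,0,4],"rotation":[0,0,0]}]'
```

```text
t: 21.65
tool_pos: [0.6293, 0.2502, 0.0525]
tool_rot: [-2.221, -2.221, 0.0]
contact_force: [0.1, -0.3, -1.0]
opening: 0.0572
grip_force: 42.9
```

```bash
python3 -m handwheel '[{"gripper":-0.1,"offset":[0,0,1],"rotation":[0,0,0]},{"gripper":-0.1,"offset":[0,0,1],"rotation":[0,0,0]},{"gripper":-0.5,"offset":[0,0,1],"rotation":[0,0,0]},{"gripper":-0.7,"offset":[0,0,1],"rotation":[0,0,0]},{"gripper":-0.9,"offset":[0,0,1],"rotation":[0,0,0]},{"gripper":-0.9,"offset":[0,0,1],"rotation":[0,0,0]},{"gripper":-0.9,"offset":[0,0,-40],"rotation":[0,0,0]},{"gripper":-0.9,"offset":[0,0,-90],"rotation":[0,0,0]}]'
python3 - <<'E'
from h import *
rel((.4262,.0526,.12,72.8),(.4262,.0526,.001,72.8))
d=cam("scene"); a,b=ray(d,170+405/4,150+410/4,.008),ray(d,170+530/4,150+530/4,.008); print((a+b)/2,np.linalg.norm(a-b),np.degrees(np.arctan2(*(a-b)[1::-1])))
E
```

```text
t: 22.65
tool_pos: [0.6282, 0.2499, 0.1416]
tool_rot: [-2.22, -2.22, 0.005]
contact_force: [0.9, 0.7, 0.4]
opening: 0.0812
grip_force: 0.0
at [0.6282 0.2499 0.1416] head 90.0 tilt 0.22 t 22.65 open 0.0812
[-197. -202.   23.] [-0.003  0.002  0.3  ]
[-197. -201.  142.] [-0.003  0.002  0.3  ]
[0.43105391 0.05350503 0.008     ] 0.1363101665532284 72.34244018157733
```

```bash
python3 -m handwheel '[{"gripper":0,"offset":[-42,-42,0],"rotation":[0,0,0.1]},{"gripper":0,"offset":[-85,-85,0],"rotation":[0,0,0.2]},{"gripper":0,"offset":[-125,-125,0],"rotation":[0,0,0.3]},{"gripper":0,"offset":[-165,-165,20],"rotation":[0,0,0.305]},{"gripper":0,"offset":[-197,-200,40],"rotation":[0,0,0.305]},{"gripper":0,"offset":[-197,-200,80],"rotation":[0,0,0.305]},{"gripper":0,"offset":[-197,-200,110],"rotation":[0,0,0.305]},{"gripper":0,"offset":[-197,-200,110],"rotation":[0,0,0.305]}]' 30
python3 - <<'E'
from h import *
rel((.428,.053,.001,72.6))
d=cam("scene"); i=d["image"]
cv2.imwrite("pics/s7.png",cv2.resize(i[150:290,170:370,::-1],None,fx=4,fy=4,interpolation=2))
E
```

```text
t: 23.7
tool_pos: [0.427, 0.0532, 0.0303]
tool_rot: [-2.531, -1.856, 0.007]
contact_force: [0.2, -0.6, -0.3]
opening: 0.0426
grip_force: 0.0
at [0.427  0.0532 0.0303] head 72.5 tilt 0.31 t 23.7 open 0.0426
[ 0.  1. 29.] [-0.005  0.001 -0.002]
```

View pics/s7.png

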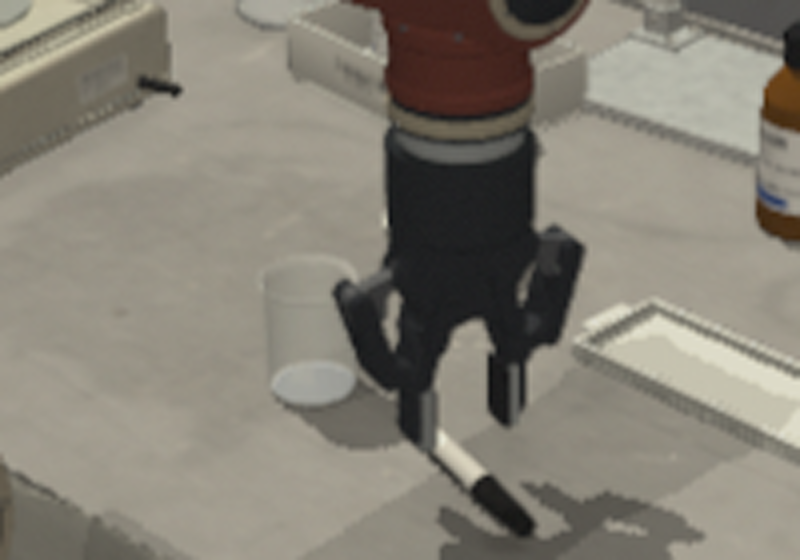

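Fingers straddle the pen (crop (460,450)), and the beaker is clear. Closing on it.

```bash
python3 -m handwheel '[{"gripper":0,"offset":[0,1,15],"rotation":[0,0,0]},{"gripper":0,"offset":[0,1,25],"rotation":[0,0,0]},{"gripper":0,"offset":[0,1,28],"rotation":[0,0,0]},{"gripper":0.8,"offset":[0,1,28],"rotation":[0,0,0]},{"gripper":0.8,"offset":[0,1,28],"rotation":[0,0,0]},{"gripper":0.8,"offset":[0,1,28],"rotation":[0,0,0]},{"gripper":0.8,"offset":[0,1,28],"rotation":[0,0,0]},{"gripper":0.8,"offset":[0,1,28],"rotation":[0,0,0]}]' 30
python3 - <<'E'
from h import *
rel((.5974,.0102,.07,88.4))
E
```

```text
t: 24.75
tool_pos: [0.4307, 0.0529, 0.0049]
tool_rot: [2.533, 1.858, 0.001]
contact_force: [-0.2, -0.1, 1.6]
opening: 0.0143
grip_force: 29.3
at [0.4307 0.0529 0.0049] head 72.5 tilt 0.04 t 24.75 open 0.0143
[  9. 172. -65.] [ 0.001 -0.    -0.277]
```

```bash
python3 -m handwheel '[{"gripper":0.8,"offset":[0,0,-35],"rotation":[0,0,0]},{"gripper":0.8,"offset":[0,0,-67],"rotation":[0,0,0]},{"gripper":0.8,"offset":[3,55,-67],"rotation":[0,0,-0.1]},{"gripper":0.8,"offset":[6,115,-67],"rotation":[0,0,-0.2]},{"gripper":0.8,"offset":[9,172,-67],"rotation":[0,0,-0.277]},{"gripper":0.8,"offset":[9,172,-67],"rotation":[0,0,-0.277]},{"gripper":0.8,"offset":[9,172,-67],"rotation":[0,0,-0.277]},{"gripper":0.8,"offset":[9,172,-67],"rotation":[0,0,-0.277]}]'
python3 - <<'E'
from h import *
rel((.5974,.0102,.009,88.4))
d=cam("scene"); i=d["image"]
cv2.imwrite("pics/s8.png",cv2.resize(i[150:290,230:430,::-1],None,fx=4,fy=4,interpolation=2))
E
```

```text
t: 25.75
tool_pos: [0.5958, 0.0103, 0.0715]
tool_rot: [-2.252, -2.19, 0.001]
contact_force: [-0.5, 0.1, 0.5]
opening: 0.0143
grip_force: 29.4
at [0.5958 0.0103 0.0715] head 88.4 tilt 0.03 t 25.75 open 0.0143
[-0.  2. 62.] [-0.001 -0.     0.   ]
```

View pics/s8.png

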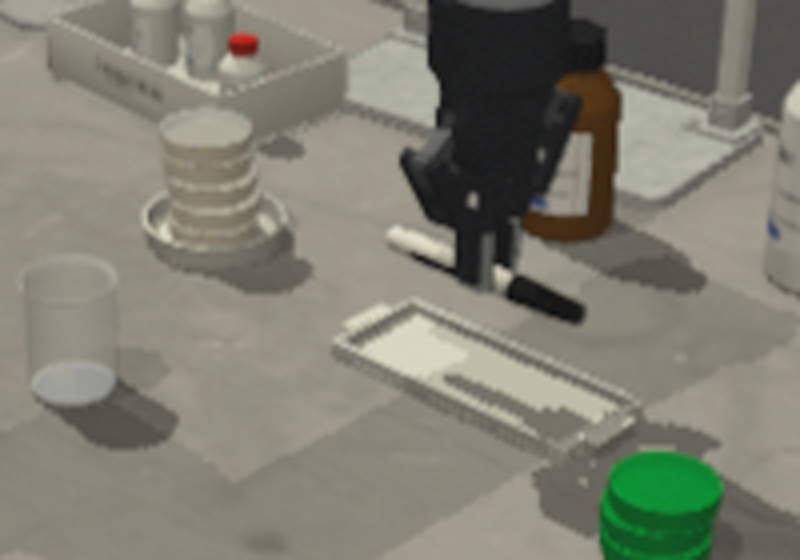

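The pair sits squarely on the stack (crop (208,170)), and the pen is held level by its middle (487,273). Lowering it.

```bash
python3 -m handwheel '[{"gripper":0.8,"offset":[0,2,30],"rotation":[0,0,0]},{"gripper":0.8,"offset":[0,2,50],"rotation":[0,0,0]},{"gripper":0.8,"offset":[0,2,58],"rotation":[0,0,0]},{"gripper":0.8,"offset":[0,2,60],"rotation":[0,0,0]},{"gripper":0.8,"offset":[0,2,61],"rotation":[0,0,0]},{"gripper":0.8,"offset":[0,2,61],"rotation":[0,0,0]},{"gripper":0.8,"offset":[0,2,61],"rotation":[0,0,0]},{"gripper":0.8,"offset":[0,2,61],"rotation":[0,0,0]}]'
```

```text
t: 26.8
tool_pos: [0.5993, 0.0098, 0.0109]
tool_rot: [2.252, 2.19, 0.001]
contact_force: [-0.1, 0.4, -0.7]
opening: 0.0142
grip_force: 29.4
```

```bash
python3 -m handwheel '[{"gripper":0.8,"offset":[0,0,1],"rotation":[0,0,0]},{"gripper":0.8,"offset":[0,0,2],"rotation":[0,0,0]},{"gripper":0.8,"offset":[0,0,2],"rotation":[0,0,0]},{"gripper":0.4,"offset":[0,0,2],"rotation":[0,0,0]},{"gripper":0.4,"offset":[0,0,2],"rotation":[0,0,0]},{"gripper":0.4,"offset":[0,0,2],"rotation":[0,0,0]},{"gripper":0.4,"offset":[0,0,-40],"rotation":[0,0,0]},{"gripper":0.4,"offset":[0,0,-100],"rotation":[0,0,0]}]'
python3 -m handwheel '[{"gripper":0.4,"offset":[0,-40,-60],"rotation":[0,0,0]},{"gripper":0.4,"offset":[0,-80,-120],"rotation":[0,0,0]},{"gripper":0.4,"offset":[0,-80,-150],"rotation":[0,0,0]},{"gripper":0.4,"offset":[0,-80,-150],"rotation":[0,0,0]},{"gripper":0.4,"offset":[0,-80,-150],"rotation":[0,0,0]},{"gripper":0.4,"offset":[0,-80,-150],"rotation":[0,0,0]},{"gripper":0.4,"offset":[0,-80,-150],"rotation":[0,0,0]},{"gripper":0.4,"offset":[0,-80,-150],"rotation":[0,0,0]}]'
python3 - <<'E'
from h import *
d=cam("scene"); i=d["image"]
cv2.imwrite("pics/s9.png",cv2.resize(i[150:330,220:530,::-1],None,fx=2.5,fy=2.5,interpolation=2))
E
```

```text
t: 27.8
tool_pos: [0.5971, 0.01, 0.109]
tool_rot: [-2.249, -2.187, 0.006]
contact_force: [0.8, -0.3, 0.7]
opening: 0.0255
grip_force: 0.0
t: 28.8
tool_pos: [0.5189, 0.0121, 0.2595]
tool_rot: [-2.251, -2.189, 0.002]
contact_force: [-0.7, 0.1, -0.1]
opening: 0.026
grip_force: 0.0
```

View pics/s9.png

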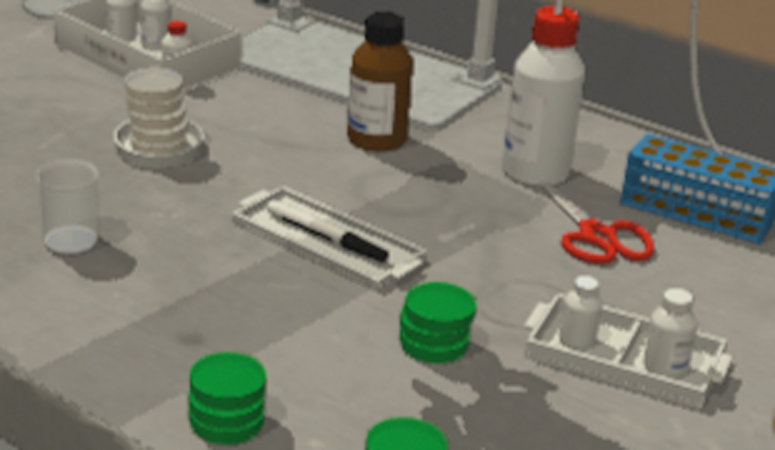

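Everything is in place: bottles upright at (582,315) and (672,330), dish tower at (157,115), pen in its tray at (330,230), and the beaker unmoved at (69,210).

```bash
python3 -c "from station import ctrl; print(ctrl.finish_job())"
```

```text
the job is handed in; nothing more can be done
None
```

The job is handed in at about 29 s of the 128 s allowed: in the last picture both bottles, the dish stack with the pair on top and the pen are in their trays and the beaker has not moved, but no verdict came back.

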